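# Set the test kiln's vent half open and start it

## Robot

A 7-joint arm with a two-finger parallel gripper is mounted at the origin on the work surface. World frame = base frame: x ahead of the robot, y to its left, z up, the work surface at z = 0. Lengths are in m, angles in degrees, forces in N, time in s.
With the tool pointing down it reaches from about 0.35 to 0.9 m from the base axis. Payload 19.9 kg.
Tool frame: the origin (TCP) lies at the very end of the fingers, on their centre line; the grasp point (between the pads) lies 19 mm behind it (bot.grasp_offset is the distance from the TCP to the grasp point, in m); z points along the fingers, y is the line along which they close (so a half turn about z gives the same grasp; the last joint's range is limited). The gripper opens to 85 mm and grips with 20 to 120 N. Pads are 22 mm wide; open, the fingers measure 114 mm over their backs; the gripper's body (76 mm by 85 mm) begins 54 mm behind the grasp point. The pads swing forward as they close: fully open they stand 13 mm farther back than shut.
Start: joints at [61.965, 23.915, -0.59, 92.452, 0.269, 63.638, -3.037], TCP at [0.271, -0.563, 0.231] pointing down, gripper open.
Joint ranges: [-161.28, 161.28], [-22.2, 115.67], [-73.04, 71.86], [3.21, 147.25], [-68.34, 248.33], [10.77, 114.83], [-161.83, 161.83]. Speed limits (degrees/s): [108.29, 108.29, 136.94, 136.94, 172.46, 172.46, 172.46].

## Interface

Orientations are given as a 3x3 rotation matrix whose columns are the frame's x, y, z axes.
In Python, from plant import bot, snapshot, models gives the robot as it stands. The module is installed in compiled form; this text tells all that it offers.
- The arm moves only by the tool move_arm, never from a script. Its arguments are lists of equal length, an entry for each row: "slide": the shift along the tool's x, y, z each as a share of 0.025 m, from -1 to 1, a list of three; "yaw": the turn about the tool's z as a share of 6 degrees, from -1 to 1; "grip": the opening, from 0 (shut) to 1 (fully open). In form: {"slide": [[tx, ty, tz], ...], "yaw": [yaw, ...], "grip": [grip, ...]}. A call has 1 to 5 rows; each row shifts and turns the commanded pose from where the row before left it, along the tool's axes as they then stand; what a row does not reach is not made up. A row lasts 1/8 s, in which the tool goes at most 62.5 mm and 10.7 degrees, less where a joint would pass 70% of its speed; a pose out of reach is approached as far as the arm can. A call with a number of a shift or a turn outside -1 to 1 is refused whole. A call with a gripper value outside its range is refused whole. The fingers move at their own pace and stop on an object; "force" is the grip in N (left out, the last holds). Time passes only in rows, so rows that do not move let the fingers close. It gives the time, the measured TCP pose, the force, the opening and the grip force at its end, in the units of the state.
- bot.get_obs(): the state, without advancing time (a new reading comes with each control period).
- snapshot(name): name is "scene" or "top" or "wrist"; returns a dict with "color" (480x640x3 uint8, red, green, blue), "vfov" (degrees; the focal length in pixels is half the picture's height over the tangent of half this angle, whatever the lens; pixels are square), "cx", "cy" (the principal point, pixels), "T" (4x4, takes a point from camera to world coordinates). Camera axes: x right, y up, looking along -z (the intrinsics and any distortion apply to the point x, -y, -z); pixel columns grow to the right and rows downward; lengths in m; the calibration is good to about 2 mm. A picture is of the moment at which its call begins. There is no depth.
- bot.close_job(): hands the job in; it is judged then, once.
Trained networks look in the newest picture that a camera, given by its name, has taken for a name from the list of things; names that differ only in an ending like _2 or _b are one class to them, and where a whole thing is asked for, a point or a joint stands for the part that bears it (a point fixed in the world has none). Each returns a list of dicts, best first, with "score" (0 to 1); they miss things now and then, are a little off and sometimes report something else, mostly with a low value. They report only what shows in the picture. A call takes as long as a camera call.
- models.trace(camera, thing): "pixels" (480x640 bool, what is visible of it) and "point" ([column, row] in pixels, amid what is visible of it).
The state is a dict: "time": time; "qpos": joint angles; "dq": joint speeds; "joint_torque": joint torques, N m; "ee_pos": TCP position; "tcp_rot": TCP orientation; "contact_force": force on the tool from outside, world axes, zero at the start; "ft_torque": the same for the moment, N m; "width": opening from 0.0 (shut) to 1.0 (fully open); "grasp_force": force on a finger pad.
Only numpy, scipy, OpenCV 4.12 (cv2) and the standard library are available. Lean on these libraries where they do the work, as an engineer would, in place of code of your own. Each camera call takes 0.05 s, during which the arm holds its last target. There are 200 camera calls.

## Task

Get the little test kiln going for its drying stage. With the fingertips, push the red tab of the sprung vent slide on the kiln's roof back past its catch and let it go, so that the slide springs back and stays caught on the stop pin, half open; do not grip the tab. Then press the green start button on the controller and take the hand away, leaving the red stop button alone and the pots and tools where they are.

Things in the scene. Friction and masses are not known exactly. Their poses are not given: they have to be found in the camera images.
- kiln: Bench test kiln, fixed: steel case 270 deep (x) x 280 wide (y), flat roof 230 mm above the table, blue door and handle in front (-x, to 186 mm ahead of centre). Origin: centre of its underside; x points from door to back. Along the roof's middle runs the vent: two dark rails 15 mm high, outer faces 51 mm off the middle, a slide between, and a 33 mm high bridge 64 to 86 mm behind the centre.
- vent_slide (a joint): Vent slide's travel to the kiln's back, m: 0 shut (start), 0.030 half open on the stop pin, 0.060 end stop. Its spring pushes back 5 N shut, 8 N at the end; the catch ramp under the pin (0.006 to 0.030) takes up to 3 N more. Past 0.031 the pin drops; 0.036 to 0.055 is sure. Let go there, it runs back by itself in under 0.5 s and is caught at 0.030; let go sooner, it runs back to 0.
- vent_tab (a point): Centre of the red front face of the slide's upright tab; x points to the kiln's back, the way to push, z up. Tab 50 wide, 36 high (18 up and down from here), 8 thick, steel back; its top is 274 mm above the table. It stands on the slide plate (top 238 mm above the table, reaching 8 mm ahead of the red face); the roof before it is clear but for the rails. Shut: 32 mm ahead of the kiln's centre.
- stop_pin (a joint): Height of the sprung vertical stop pin (a 6 mm flat-ended index plunger), m: 0 down, up to 0.012. The slide's ramp lifts it by about 0.007 and it drops by itself behind the catch. No need to touch it.
- pin_knob (a point): Top centre of the stop pin's round black knob (20 mm across), 293 mm above the table with the pin down, on the vent's middle line behind the tab (107 mm behind the red face when shut).
- controller: Kiln controller, fixed: grey desk case 130 deep (x) x 170 wide (y), its black panel sloping 13 degrees from 45 mm high at the front (-x) to 75 mm at the back. Origin: centre of its underside. It stands left or right of the kiln.
- start_button (a joint): Travel of the green start button, m: 0 out, 0.006 fully in; it springs back. Fully in takes 5 N; it counts as pressed from 0.004.
- start_button_top (a point): Centre of the top of the green button (26 mm across, standing 10 mm proud of its grey ring of 42 mm), about 75 mm above the table; z is its axis, tilted 13 degrees to the controller's front: pressed in along -z or straight down. On the controller's right side as seen from its front (its -y).
- stop_button (a joint): Travel of the red stop button, m: 0 out, 0.006 in. To be left alone.
- stop_button_top (a point): Centre of the top of the red button, same shape, 80 mm from the green one on the controller's +y side.
- banding_wheel: Low cast-iron banding wheel (turntable), fixed, 176 across, 56 high, on the side of the kiln where the controller is not. Origin: centre of its underside.
- jar: Raw clay jar standing on the banding wheel, 160 across, 140 high (top about 196 above the table). Origin: centre of its underside.
- pinch_pot_a: Red-brown pinch pot drying on the kiln's roof beside the vent, 56 across, 32 high. Origin: centre of its underside.
- pinch_pot_b: Grey-buff pinch pot drying on the kiln's roof on the other side, 56 across, 32 high. Origin: centre of its underside.
- bowls: Two nested bisque bowls on a saucer, 140 across, 82 high, one piece. Origin: centre of its underside.
- dish: Amber glass dish, 116 across, 32 high. Origin: centre of its underside.
- clay_knife: Clay knife lying on the table, 170 long (x, blade to +x), 13 wide, 11 high. Origin: on the table under the handle's front part.
- kiln_prop: Cream kiln prop (tube), 36 across, 75 high, standing on the table. Origin: centre of its underside.

How it is judged (in metres and radians):
On the way, in this order (a step that is already met when the one before it is completed fails the run):
1. the vent slide is pushed back as far as its catch (value of joint vent_slide above 0.025 m).
2. the slide, let go, has come back and is caught half open (value of joint vent_slide between 0.0275 and 0.0325 m and value of joint stop_pin below 0.002 m and contact force between the fingers and kiln below 0.2 N), for 0.2 s.
3. the green start button is pressed in (value of joint start_button above 0.004 m).
At the end, for the whole second after the job is handed in: The vent slide rests caught on the lowered stop pin at 30 mm (27.5 to 32.5), the start button has been pressed and is out again, the stop button is out, and the pots, bowls, dish, knife and prop stand within 20 mm of where they were (value of joint vent_slide between 0.0275 and 0.0325 m and value of joint each of stop_pin, start_button, stop_button below 0.002 m and velocity of joint vent_slide below 0.005 m/s and distance of each of jar, bowls, dish, clay_knife, kiln_prop, pinch_pot_a, pinch_pot_b from where it was at the start of the episode below 0.02 m); the robot touches nothing.
It fails at once if the start button is pressed while the vent is not caught half open (value of joint start_button above 0.003 m and not (value of joint vent_slide between 0.0275 and 0.0325 m and value of joint stop_pin below 0.002 m)).
It fails at once if the red stop button is pressed (value of joint stop_button above 0.003 m).
It fails at once if the tab is gripped: fingers on its front and back faces at once (contact force between the fingers and vent_slide_c0 above 1 N and contact force between the fingers and vent_slide_c1 above 1 N).
It fails at once if a pot, bowl, dish or tool is shifted by more than 20 mm, lifted or tipped (distance of any of jar, bowls, dish, clay_knife, kiln_prop, pinch_pot_a, pinch_pot_b from where it was at the start of the episode above 0.02 m or angle between any of jar, bowls, dish, kiln_prop, pinch_pot_a, pinch_pot_b's own z axis and vertical above 0.35 rad).
It also fails if it takes over 42 s, if anything falls off the work surface, if the arm or the gripper's body presses on something with over 40 N, if the wrist force passes 120 N, or if a joint passes its speed limit or range.

## Working session

There is one attempt and no reset: what is moved stays moved. The work goes in short steps, Python scripts to look and compute and a tool call to move; the robot and the scene stay as the last step left them, time stands still between calls to the robot, and variables do not carry over. Pictures are saved under pics/ and viewed, at most 10 in all, crops included, and the job is handed in when it is done.

Besides the shell and the picture viewer there is one more tool, called after "Emit:" in YAML: its name, and indented under it one key for each argument. move_arm: Moves the arm, as the interface text tells. Shift numbers are shares of 0.025 m and turn numbers shares of 6 degrees, none past 1 either way. Its arguments: {"type":"object","properties":{"slide":{"type":"array","items":{"type":"array","items":{"type":"number","minimum":-1,"maximum":1}}},"yaw":{"type":"array","items":{"type":"number","minimum":-1,"maximum":1}},"grip":{"type":"array","items":{"type":"number"}},"force":{"type":"number"}},"required":["slide","yaw","grip"]}

```bash
mkdir -p pics; cat > h.py <<'E'
import numpy as np, cv2
from plant import bot, snapshot, models
def ray(s,p):
    f=240/np.tan(np.radians(s["vfov"])/2)
    d=np.array([(p[0]-s["cx"])/f,-(p[1]-s["cy"])/f,-1.]);T=np.array(s["T"])
    return T[:3,3],T[:3,:3]@d
def atz(s,p,z):
    o,d=ray(s,p);return o+d*(z-o[2])/d[2]
def save(s,n): cv2.imwrite("pics/"+n+".png",s["color"][:,:,::-1])
E
python3 - <<'E'
from h import *
o=bot.get_obs();print(o["time"],o["ee_pos"],np.round(o["tcp_rot"],3),o["width"])
Z=dict(vent_tab=.256,pin_knob=.293,start_button_top=.075,stop_button_top=.075,pinch_pot_a=.25,bowls=.04,dish=.03,jar=.1,clay_knife=.01,kiln_prop=.04,controller=.06,kiln=.23)
for c in ("scene","top"):
    s=snapshot(c);save(s,c);print(c,s["vfov"],s["cx"],s["cy"],np.round(s["T"],3).tolist(),[k for k in s])
    for n,z in Z.items():
        for r in models.trace(c,n)[:2]:
            print(n,round(r["score"],2),np.round(r["point"],1),np.round(atz(s,r["point"],z),3),r["pixels"].sum())
E
```

```text
0.0 [ 0.27044329 -0.56305387  0.2306304 ] [[ 0.901  0.433 -0.001]
 [ 0.433 -0.901  0.001]
 [-0.    -0.001 -1.   ]] 0.9995594644438827
scene 46.99070305436114 319.18953065112055 236.19344032290513 [[0.485, -0.676, 0.555, 1.216], [0.874, 0.38, -0.301, -0.361], [-0.008, 0.632, 0.775, 1.133], [0.0, 0.0, 0.0, 1.0]] ['color', 'vfov', 'cx', 'cy', 'T']
vent_tab 0.74 [338.1 230.1] [0.593 0.021 0.256] 1406
pin_knob 0.66 [289.9 231.3] [ 0.575 -0.08   0.293] 539
pin_knob 0.61 [349.6 237.7] [0.647 0.015 0.293] 85
start_button_top 0.48 [412.9 194.5] [0.456 0.333 0.075] 80
stop_button_top 0.69 [429.6 209.5] [0.52  0.34  0.075] 3164
stop_button_top 0.37 [412.8 193.3] [0.452 0.335 0.075] 77
pinch_pot_a 0.92 [289.4 231.4] [ 0.542 -0.066  0.25 ] 486
pinch_pot_a 0.75 [389.6 229. ] [0.639 0.119 0.25 ] 553
bowls 0.55 [476.1 259.4] [0.687 0.364 0.04 ] 2730
dish 0.82 [220.2 389.9] [ 0.689 -0.317  0.03 ] 2402
dish 0.35 [173.9 339.4] [ 0.527 -0.361  0.03 ] 1479
jar 0.88 [154.3 306.9] [ 0.474 -0.372  0.1  ] 4307
clay_knife 0.73 [191.  252.1] [ 0.296 -0.238  0.01 ] 271
clay_knife 0.54 [414.3 192.6] [0.405 0.383
[... 545 characters left out ...]
p_button_top 0.48 [136.9 255. ] [0.463 0.417 0.075] 71
stop_button_top 0.36 [445.9 156.9] [ 0.675 -0.308  0.075] 1762
pinch_pot_a 0.73 [478.  233.2] [ 0.486 -0.312  0.25 ] 3931
pinch_pot_a 0.6 [352.1 204.9] [ 0.547 -0.07   0.25 ] 630
bowls 0.9 [161.4 164.4] [0.68  0.371 0.04 ] 2894
dish 0.92 [445.4 156.2] [ 0.687 -0.32   0.03 ] 1746
dish 0.17 [171.8 260.3] [0.449 0.351 0.03 ] 115
jar 0.72 [476.5 234.9] [ 0.489 -0.363  0.1  ] 3946
clay_knife 0.6 [419.3 318.3] [ 0.291 -0.247  0.01 ] 373
kiln_prop 0.62 [207.  331.1] [0.279 0.267 0.04 ] 268
kiln_prop 0.3 [302.1 188.4] [0.614 0.033 0.04 ] 2196
controller 0.91 [164.6 244.2] [0.487 0.358 0.06 ] 4399
kiln 0.83 [299.2 204.2] [0.553 0.033 0.23 ] 19203
```

View pics/scene.png

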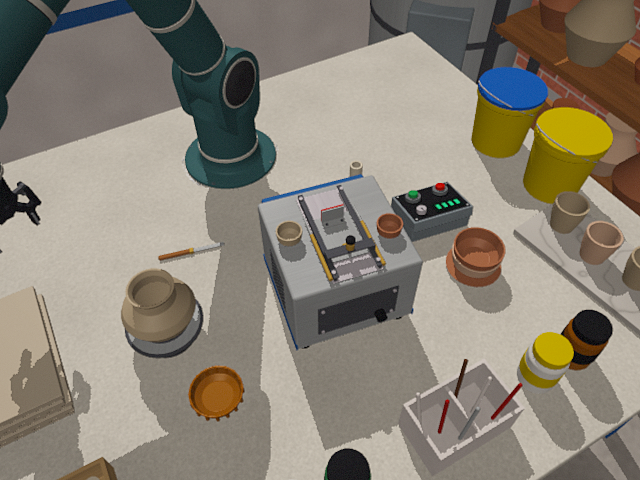

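View pics/top.png

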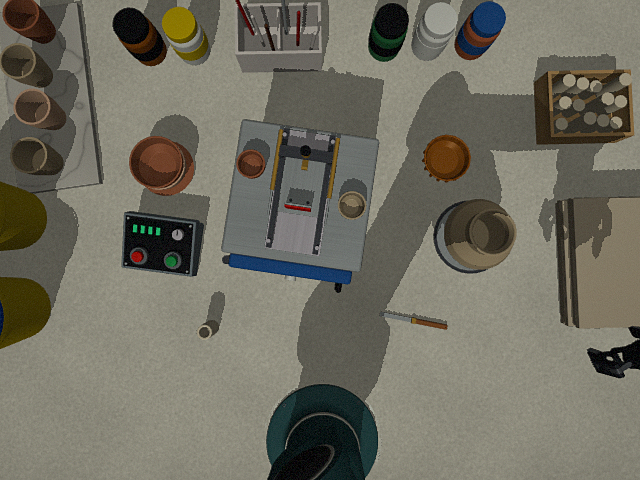

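```bash
cat >> h.py <<'E'
def blobs(s,lo,hi,hue2=None):
    v=cv2.cvtColor(s["color"],cv2.COLOR_RGB2HSV);m=cv2.inRange(v,lo,hi)
    if hue2: m|=cv2.inRange(v,(hue2,lo[1],lo[2]),(180,255,255))
    n,l,st,c=cv2.connectedComponentsWithStats(m);return [(c[i],st[i]) for i in range(1,n) if st[i,4]>12],l
def tri(a,p,b,q):
    o1,d1=ray(a,p);o2,d2=ray(b,q);d1/=np.linalg.norm(d1);d2/=np.linalg.norm(d2)
    t=np.linalg.lstsq(np.c_[d1,-d2],o2-o1,rcond=None)[0];x,y=o1+t[0]*d1,o2+t[1]*d2
    return (x+y)/2,np.linalg.norm(x-y)
E
python3 - <<'E'
from h import *
for c,roi in (("scene",(260,170,480,300)),("top",(110,100,380,290))):
    s=snapshot(c)
    for nm,lo,hi,h2 in (("red",(0,150,90),(6,255,255),172),("green",(55,110,60),(90,255,255),None)):
        for ce,st in blobs(s,lo,hi,h2)[0]:
            if roi[0]<ce[0]<roi[2] and roi[1]<ce[1]<roi[3]:
                print(c,nm,np.round(ce,1),st,np.round(atz(s,ce,.256),3),np.round(atz(s,ce,.075),3))
    x0,y0,x1,y1=(310,170,410,290) if c=="scene" else (220,110,390,290)
    k=6 if c=="scene" else 3.3
    cv2.imwrite(f"pics/{c}_crop.png",cv2.resize(s["color"][y0:y1,x0:x1,::-1],None,fx=k,fy=k,interpolation=cv2.INTER_CUBIC)[:600])
    if c=="scene":
        pass
E
```

```text
scene red [439.8 186.2] [435 183  10   8  60] [0.594 0.28  0.256] [0.466 0.413 0.075]
scene green [412.9 193.9] [409 191   9   7  59] [0.584 0.215 0.256] [0.454 0.334 0.075]
scene green [456.4 200.8] [453 198   8   6  28] [0.647 0.285 0.256] [0.53  0.418 0.075]
scene green [450.2 202.7] [447 200   7   6  26] [0.645 0.27  0.256] [0.527 0.4   0.075]
scene green [444.  204.3] [441 202   7   6  28] [0.642 0.255 0.256] [0.524 0.383 0.075]
scene green [437.8 206. ] [435 204   7   5  27] [0.64  0.241 0.256] [0.521 0.365 0.075]
top red [296.8 207.5] [284 205  26   7  75] [0.544 0.037 0.256] [0.564 0.045 0.075]
top red [136.3 256.5] [131 252  11  10  84] [0.458 0.344 0.256] [0.46  0.418 0.075]
top green [134.6 227.8] [133 224   5   9  34] [0.513 0.347 0.256] [0.526 0.422 0.075]
top green [142.2 229.2] [140 225   5   9  35] [0.51  0.332 0.256] [0.523 0.404 0.075]
top green [149.9 229.9] [148 226   5   9  37] [0.508 0.318 0.256] [0.521 0.386 0.075]
top green [157.4 231. ] [156 227   4   9  32] [0.506 0.303 0.256] [0.518 0.369 0.075]
top green [170.6 261.1] [166 256  10  11  87] [0.448 0.279 0.256] [0.447 0.339 0.075]
```

View pics/top_crop.png

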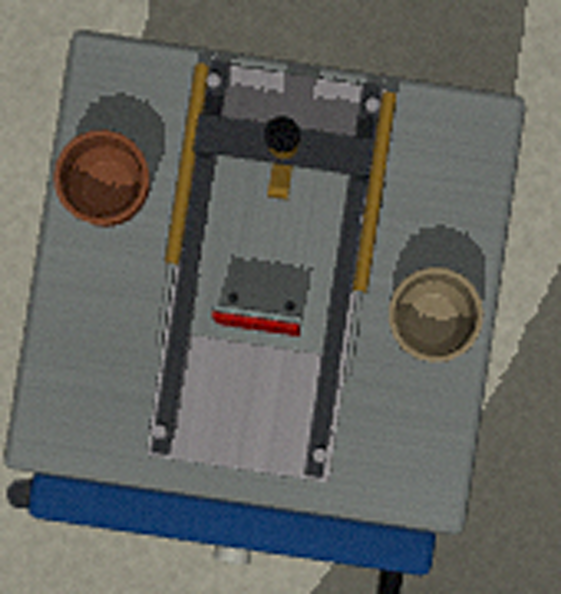

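Emit:
move_arm:
  slide:
    - [0,0,-1]
    - [0,0,-1]
    - [0,0,-1]
    - [0,0,-1]
    - [0,0,-1]
  yaw: [1,1,1,1,1]
  grip: [0,0,0,0,0]

```text
time: 2.02
ee_pos: [0.2706, -0.5633, 0.3571]
tcp_rot: [[0.997, -0.079, -0.0], [-0.079, -0.997, 0.0], [-0.0, -0.0, -1.0]]
contact_force: [0.3, 0.8, 0.2]
width: 0.001
grasp_force: 0.0
```

Emit:
move_arm:
  slide:
    - [0,0,0]
    - [0,0,0]
  yaw: [0.95,0]
  grip: [0,0]

```text
time: 2.28
ee_pos: [0.2707, -0.5633, 0.3563]
tcp_rot: [[0.985, -0.174, -0.0], [-0.174, -0.985, -0.0], [-0.0, 0.0, -1.0]]
contact_force: [-0.4, -0.4, 0.2]
width: -0.001
grasp_force: 0.0
```

```bash
cat >> h.py <<'E'
def go(t):
    o=bot.get_obs();R=np.array(o["tcp_rot"]);p=np.array(o["ee_pos"])
    print("t",o["time"],"p",np.round(p,4),"yaw",np.degrees(np.arctan2(R[1,0],R[0,0])),"F",np.round(o["contact_force"],1),"w",round(o["width"],2),"units",np.round(R.T@(np.array(t)-p)/.025,2))
E
python3 -c "
from h import *
go([.503,.042,.356])
s=snapshot('scene');t=snapshot('top')
print([np.round(atz(t,(220+a/3.3,110+b/3.3),.245),4) for a,b in((160,432),(319,455),(213,79),(373,104))])
print(tri(s,(412.9,193.9),t,(170.6,261.1)),tri(s,(439.8,186.2),t,(136.3,256.5)))
"
```

```text
t 2.275 p [ 0.2707 -0.5633  0.3563] yaw -10.007299001859645 F [-0.4 -0.4  0.2] w -0.0 units [ 4.940e+00 -2.546e+01  1.000e-02]
[array([0.4818, 0.0938, 0.245 ]), array([0.466, 0.001, 0.245]), array([0.6902, 0.0583, 0.245 ]), array([ 0.6731, -0.0361,  0.245 ])]
(array([0.44675176, 0.34176272, 0.06489809]), np.float64(0.0019165510357031642)) (array([0.45941015, 0.42071876, 0.0657651 ]), np.float64(0.002309399639290095))
```

Emit:
move_arm:
  slide:
    - [0.2,-1,0]
    - [0.2,-1,0]
    - [0.2,-1,0]
    - [0.2,-1,0]
    - [0.2,-1,0]
  yaw: [0,0,0,0,0]
  grip: [0,0,0,0,0]

```text
time: 3.0
ee_pos: [0.3172, -0.4438, 0.356]
tcp_rot: [[0.985, -0.172, -0.0], [-0.172, -0.985, 0.0], [-0.0, -0.0, -1.0]]
contact_force: [0.0, -0.1, -0.3]
width: -0.001
grasp_force: 0.0
```

Emit:
move_arm:
  slide:
    - [0.2,-1,0]
    - [0.2,-1,0]
    - [0.2,-1,0]
    - [0.2,-1,0]
    - [0.2,-1,0]
  yaw: [0,0,0,0,0]
  grip: [0,0,0,0,0]

```text
time: 3.62
ee_pos: [0.3636, -0.3251, 0.3561]
tcp_rot: [[0.985, -0.172, -0.0], [-0.172, -0.985, 0.0], [-0.0, -0.0, -1.0]]
contact_force: [0.2, -0.7, 0.2]
width: -0.001
grasp_force: 0.0
```

Emit:
move_arm:
  slide:
    - [0.2,-1,0]
    - [0.2,-1,0]
    - [0.2,-1,0]
    - [0.2,-1,0]
    - [0.2,-1,0]
  yaw: [0,0,0,0,0]
  grip: [0,0,0,0,0]

```text
time: 4.25
ee_pos: [0.41, -0.2064, 0.3561]
tcp_rot: [[0.985, -0.172, -0.0], [-0.172, -0.985, 0.0], [-0.0, -0.0, -1.0]]
contact_force: [1.1, 0.1, -0.2]
width: -0.004
grasp_force: 0.0
```

Emit:
move_arm:
  slide:
    - [0.2,-1,0]
    - [0.2,-1,0]
    - [0.2,-1,0]
    - [0.2,-1,0]
    - [0.2,-1,0]
  yaw: [0,0,0,0,0]
  grip: [0,0,0,0,0]

```text
time: 4.88
ee_pos: [0.4564, -0.0877, 0.3561]
tcp_rot: [[0.985, -0.172, -0.0], [-0.172, -0.985, -0.0], [-0.0, 0.0, -1.0]]
contact_force: [-0.2, -0.0, -0.2]
width: -0.002
grasp_force: 0.0
```

Emit:
move_arm:
  slide:
    - [0.2,-1,0]
    - [0.2,-1,0]
    - [0.2,-1,0]
    - [0.2,-1,0]
    - [0,-1,0]
  yaw: [0,0,0,0,0]
  grip: [0,0,0,0,0]

```text
time: 5.5
ee_pos: [0.498, 0.0318, 0.356]
tcp_rot: [[0.985, -0.172, -0.0], [-0.172, -0.985, 0.0], [-0.0, 0.0, -1.0]]
contact_force: [-0.2, 0.7, -0.6]
width: -0.002
grasp_force: 0.0
```

```bash
python3 -c "
from h import *
go([.503,.042,.28])
s=snapshot('wrist');save(s,'w1')
for n in ('vent_tab','pin_knob','start_button_top'):
  for r in models.trace('wrist',n)[:2]: print(n,r['score'],r['point'],atz(s,r['point'],.256))
for ce,st in blobs(s,(0,150,90),(6,255,255),172)[0]: print(ce,st,atz(s,ce,.256))
"
```

```text
t 5.5 p [0.498  0.0318 0.356 ] yaw -9.927934591482973 F [-0.2  0.7 -0.6] w -0.0 units [ 0.13 -0.44  3.04]
vent_tab 0.58 [306.5, 108.0] [0.59013787 0.02459366 0.256     ]
pin_knob 0.62 [627.8, 162.8] [ 0.51839109 -0.18361303  0.256     ]
start_button_top 0.77 [98.4, 277.9] [0.50022249 0.19984224 0.256     ]
start_button_top 0.42 [520.3, 296.3] [ 0.43032212 -0.11103737  0.256     ]
[301.62376238 186.5049505 ] [264 185  76   4 303] [0.54086294 0.03726388 0.256     ]
[ 36.24085366 278.4054878 ] [ 25 269  23  20 328] [0.50787204 0.24578874 0.256     ]
```

View pics/w1.png

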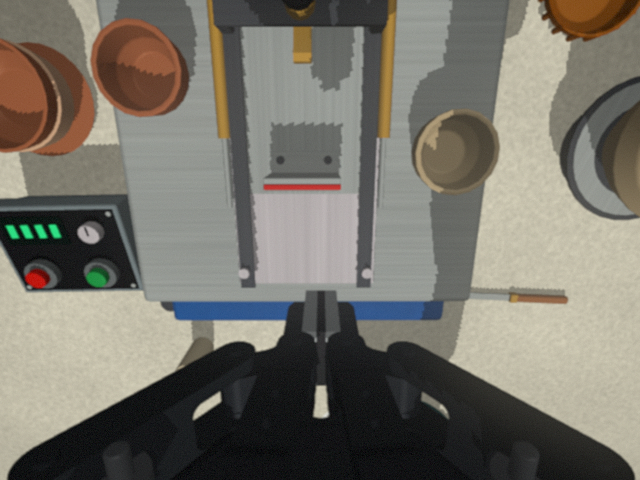

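Emit:
move_arm:
  slide:
    - [0.1,-0.4,0]
    - [0,0,1]
    - [0,0,1]
    - [0,0,1]
    - [0,0,0]
  yaw: [0,0,0,0,0]
  grip: [0,0,0,0,0]

```text
time: 6.32
ee_pos: [0.5014, 0.0404, 0.2802]
tcp_rot: [[0.985, -0.174, -0.003], [-0.174, -0.985, 0.0], [-0.003, 0.0, -1.0]]
contact_force: [0.0, -1.8, 0.2]
width: -0.0
grasp_force: 0.0
```

Emit:
move_arm:
  slide:
    - [0,0,0.6]
    - [0,0,0.5]
    - [0,0,0]
  yaw: [0,0,0]
  grip: [0,0,0]

```text
time: 6.7
ee_pos: [0.5016, 0.0405, 0.253]
tcp_rot: [[0.985, -0.174, -0.001], [-0.174, -0.985, 0.0], [-0.001, 0.0, -1.0]]
contact_force: [-0.2, 1.5, 0.8]
width: -0.002
grasp_force: 0.0
```

```bash
python3 -c "
from h import *
go([.542,.0355,.252])
s=snapshot('wrist')
for ce,st in blobs(s,(0,150,90),(6,255,255),172)[0]: print(ce,st,atz(s,ce,.256))
for ce,st in blobs(s,(55,110,60),(90,255,255))[0]: print(ce,st,atz(s,ce,.072))
s=snapshot('scene');cv2.imwrite('pics/sc2.png',cv2.resize(s['color'][150:290,240:440,::-1],None,fx=4,fy=4))
"
```

```text
t 6.7 p [0.5016 0.0405 0.253 ] yaw -10.040643048362499 F [-0.2  1.5  0.8] w -0.0 units [ 1.63 -0.08  0.04]
[312.34681042 230.73854447] [ 245  227  136   10 1113] [0.53877975 0.03703416 0.256     ]
[ 44.588 317.33 ] [ 31 305  27  24 500] [0.44824336 0.33973687 0.072     ]
```

View pics/sc2.png

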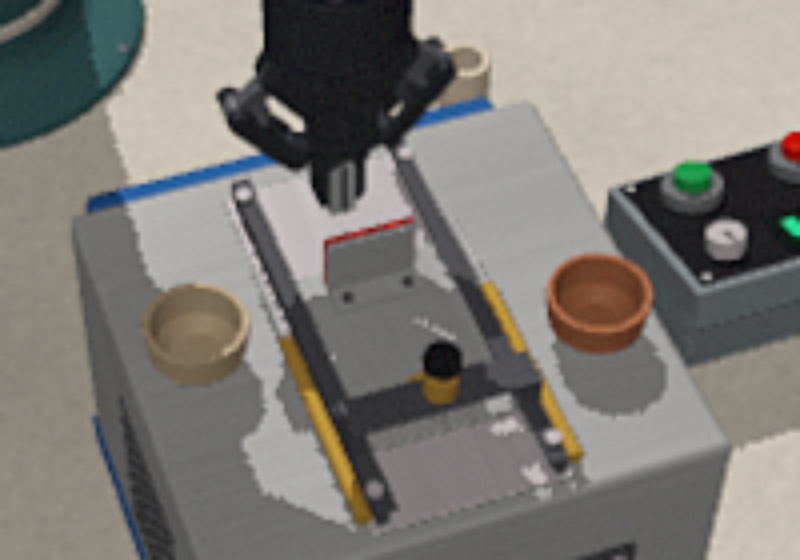

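Emit:
move_arm:
  slide:
    - [0.5,0,0]
    - [0.5,0,0]
    - [0,0,0]
  yaw: [0,0,0]
  grip: [0,0,0]

```text
time: 7.18
ee_pos: [0.5275, 0.036, 0.2536]
tcp_rot: [[0.985, -0.175, -0.0], [-0.175, -0.985, 0.0], [-0.0, -0.0, -1.0]]
contact_force: [-0.5, 0.4, -0.4]
width: -0.0
grasp_force: 0.0
```

Emit:
move_arm:
  slide:
    - [0.2,0,0]
    - [0,0,0]
  yaw: [0,0]
  grip: [0,0]

```text
time: 7.42
ee_pos: [0.5312, 0.0355, 0.2536]
tcp_rot: [[0.985, -0.174, -0.001], [-0.174, -0.985, 0.0], [-0.001, 0.0, -1.0]]
contact_force: [-3.9, 0.3, 1.2]
width: -0.001
grasp_force: 2.3
```

Emit:
move_arm:
  slide:
    - [0.2,0,0]
    - [0,0,0]
  yaw: [0,0]
  grip: [0,0]

```text
time: 7.68
ee_pos: [0.536, 0.0346, 0.2536]
tcp_rot: [[0.985, -0.174, -0.001], [-0.174, -0.985, 0.0], [-0.001, 0.0, -1.0]]
contact_force: [-4.7, 1.6, 0.8]
width: 0.005
grasp_force: 2.3
```

```bash
cat > m.py <<'E'
from h import *
go([.542,.0355,.252])
t=snapshot('top')
for ce,st in blobs(t,(0,150,70),(6,255,255),172)[0]:
    if 270<ce[0]<320: print(ce,st,atz(t,ce,.256))
s=snapshot('wrist')
for ce,st in blobs(s,(0,150,70),(6,255,255),172)[0]: print(ce,st,atz(s,ce,.256))
E
python3 m.py
```

```text
t 7.675 p [0.536  0.0346 0.2536] yaw -10.027044873081406 F [-4.7  1.6  0.8] w 0.01 units [ 0.23 -0.08  0.06]
[297.66666667  25.3030303 ] [297  11   3  30  66] [0.9007149  0.02730648 0.256     ]
[313.07753479 302.51491054] [ 251  299  126    9 1006] [0.54064688 0.03687138 0.256     ]
```

Emit:
move_arm:
  slide:
    - [0.4,0,0]
    - [0.4,0,0]
    - [0.4,0,0]
    - [0.4,0,0]
    - [0,0,0]
  yaw: [0,0,0,0,0]
  grip: [0,0,0,0,0]

```text
time: 8.4
ee_pos: [0.5757, 0.0277, 0.2536]
tcp_rot: [[0.985, -0.174, -0.001], [-0.174, -0.985, 0.0], [-0.001, -0.0, -1.0]]
contact_force: [-7.1, 2.1, 2.1]
width: -0.001
grasp_force: 3.5
```

```bash
python3 m.py
```

```text
t 8.4 p [0.5757 0.0277 0.2536] yaw -10.0284406806642 F [-7.1  2.1  2.1] w -0.0 units [-1.38 -0.07  0.06]
[297.66666667  25.        ] [297  11   3  30  66] [0.90131877 0.02729267 0.256     ]
[312.45695364 302.74550615] [ 251  299  126   10 1057] [0.58011021 0.03028456 0.256     ]
[  2.01538462 378.06153846] [  0 371   7  15  65] [0.56700825 0.1825897  0.256     ]
```

Emit:
move_arm:
  slide:
    - [-1,0,0]
    - [-1,0,0]
    - [-0.6,0,0]
    - [0,0,0]
    - [0,0,0]
  yaw: [0,0,0,0,0]
  grip: [0,0,0,0,0]

```text
time: 9.12
ee_pos: [0.5125, 0.0385, 0.2539]
tcp_rot: [[0.985, -0.175, 0.001], [-0.175, -0.985, 0.0], [0.001, -0.0, -1.0]]
contact_force: [-0.8, 0.4, 0.3]
width: -0.0
grasp_force: 0.0
```

```bash
python3 m.py
```

```text
t 9.125 p [0.5125 0.0385 0.2539] yaw -10.063928432422612 F [-0.8  0.4  0.3] w -0.0 units [ 1.18 -0.09  0.08]
[297.6031746  24.9047619] [297  11   3  30  63] [0.90151095 0.02741209 0.256     ]
[313.10425844 178.64464023] [ 242  174  141   11 1362] [0.57042266 0.03100597 0.256     ]
```

Emit:
move_arm:
  slide:
    - [-0.2,0,-1]
    - [0,0,-1]
    - [-0.4,-1,0]
    - [-0.4,-1,0]
    - [-0.4,-1,0]
  yaw: [0,0,0,0,0]
  grip: [0,0,0,0,0]

```text
time: 9.85
ee_pos: [0.4907, 0.1195, 0.3038]
tcp_rot: [[0.985, -0.175, -0.0], [-0.175, -0.985, 0.0], [-0.0, -0.0, -1.0]]
contact_force: [0.7, 0.4, -0.1]
width: -0.001
grasp_force: 0.0
```

Emit:
move_arm:
  slide:
    - [-0.4,-1,0]
    - [-0.4,-1,0]
    - [-0.4,-1,0]
    - [-0.4,-1,0]
    - [-0.4,-1,0]
  yaw: [0,0,0,0,0]
  grip: [0,0,0,0,0]

```text
time: 10.48
ee_pos: [0.4632, 0.2514, 0.3037]
tcp_rot: [[0.985, -0.175, -0.0], [-0.175, -0.985, 0.0], [-0.0, -0.0, -1.0]]
contact_force: [-0.2, 0.5, -0.7]
width: 0.001
grasp_force: 0.0
```

Emit:
move_arm:
  slide:
    - [-0.4,-1,0]
    - [-0.4,-1,0]
    - [-0.4,-1,0]
    - [0,-0.4,0]
    - [0,0,0]
  yaw: [0,0,0,0,0]
  grip: [0,0,0,0,0]

```text
time: 11.1
ee_pos: [0.4487, 0.3395, 0.3035]
tcp_rot: [[0.985, -0.174, -0.001], [-0.174, -0.985, 0.0], [-0.001, 0.0, -1.0]]
contact_force: [-0.7, 0.0, 0.5]
width: 0.002
grasp_force: 0.0
```

```bash
cat > m2.py <<'E'
from h import *
go([.448,.339,.095])
s=snapshot('wrist');save(s,'w%d'%(bot.get_obs()["time"]*100))
for ce,st in blobs(s,(55,110,40),(90,255,255))[0]: print('g',ce,st,atz(s,ce,.072))
for ce,st in blobs(s,(0,150,70),(6,255,255),172)[0]: print('r',ce,st,atz(s,ce,.072),atz(s,ce,.256))
s=snapshot('top');cv2.imwrite('pics/t%d.png'%(bot.get_obs()["time"]*100),cv2.resize(s['color'][110:290,100:390,::-1],None,fx=2.7,fy=2.7))
E
python3 m2.py; ls pics
```

```text
t 11.1 p [0.4487 0.3395 0.3035] yaw -10.02809275917267 F [-0.7  0.   0.5] w 0.0 units [-0.02  0.02  8.34]
g [227.18009479 150.31753555] [221 141  13  20 211] [0.52526317 0.42366512 0.072     ]
g [244.55555556 150.01388889] [238 141  14  19 216] [0.5224228  0.40588805 0.072     ]
g [261.86899563 149.65502183] [256 140  13  21 229] [0.51964873 0.38816949 0.072     ]
g [279.07423581 149.40611354] [273 140  13  20 229] [0.51678809 0.37059324 0.072     ]
g [319.781491   209.68894602] [309 198  22  23 389] [0.44708334 0.34022781 0.072     ]
r [246.71744472 210.91400491] [236 200  22  23 407] [0.45963012 0.41877777 0.072     ] [0.49029923 0.37321153 0.256     ]
sc2.png
scene.png
scene_crop.png
t1120.png
top.png
top_crop.png
w1.png
w1115.png
```

View pics/t1120.png

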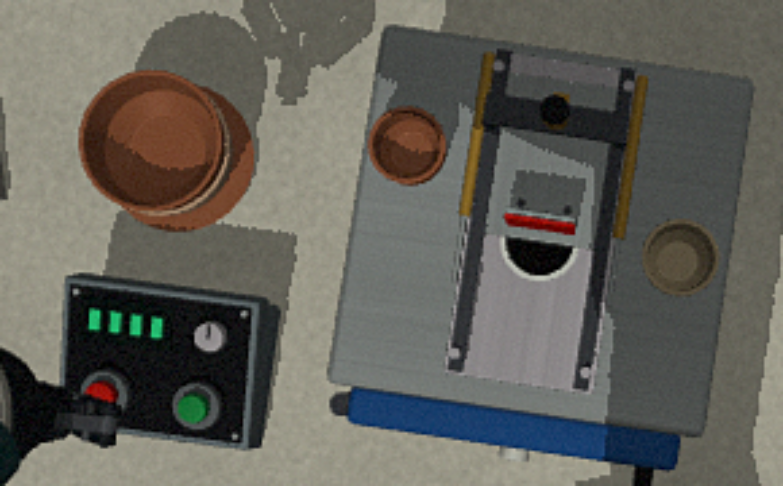

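Emit:
move_arm:
  slide:
    - [0,0,1]
    - [0,0,1]
    - [0,0,1]
    - [0,0,1]
    - [0,0,1]
  yaw: [0,0,0,0,0]
  grip: [0,0,0,0,0]

```text
time: 11.82
ee_pos: [0.4489, 0.3383, 0.1781]
tcp_rot: [[0.984, -0.176, 0.0], [-0.176, -0.984, -0.0], [0.0, 0.0, -1.0]]
contact_force: [0.4, -0.7, 0.4]
width: -0.002
grasp_force: 0.0
```

Emit:
move_arm:
  slide:
    - [0,0,1]
    - [0,0,1]
    - [0,0,0.8]
    - [0,0,0]
  yaw: [0,0,0,0]
  grip: [0,0,0,0]

```text
time: 12.32
ee_pos: [0.448, 0.3387, 0.1078]
tcp_rot: [[0.985, -0.175, -0.002], [-0.175, -0.985, -0.001], [-0.001, 0.001, -1.0]]
contact_force: [0.7, -0.1, -0.8]
width: 0.0
grasp_force: 0.0
```

```bash
python3 m2.py;python3 -c "
from h import *
for c in('top','scene'):
  t=snapshot(c)
  v=[(np.round(ce,1).tolist(),np.round(atz(t,ce,.256),3)) for ce,st in blobs(t,(0,120,50),(8,255,255),172)[0] if 270<ce[0]<345 and 180<ce[1]<240];print(c,v)
  print([(r['score'],np.round(atz(t,r['point'],.293),3)) for r in models.trace(c,'pin_knob')[:2]])"
```

```text
t 12.325 p [0.448  0.3387 0.1078] yaw -10.071210960853318 F [ 0.7 -0.1 -0.8] w 0.0 units [-0.   -0.01  0.51]
g [185.97364901 163.35754414] [ 110  125  152   75 7476] [0.52029962 0.39349497 0.072     ]
g [252.95652174 137.95652174] [250 134   7   9  23] [0.52626042 0.3578733  0.072     ]
g [235.23076923 193.53846154] [233 191   6   7  13] [0.50136364 0.37306473 0.072     ]
g [316.82082153 274.76062323] [ 295  255   45   42 1412] [0.45012275 0.34000298 0.072     ]
r [173.80259447 280.76931754] [ 149  258   50   46 1773] [0.46048072 0.41821537 0.072     ] [0.52341874 0.32241214 0.256     ]
top [([299.1, 192.2], array([0.574, 0.032, 0.256]))]
[(0.57, array([ 0.543, -0.067,  0.293])), (0.54, array([0.643, 0.014, 0.293]))]
scene [([337.0, 217.2], array([0.561, 0.037, 0.256]))]
[(0.47, array([0.655, 0.01 , 0.293]))]
```

Emit:
move_arm:
  slide:
    - [0,0,0.6]
    - [0,0,0.5]
    - [0,0,0]
  yaw: [0,0,0]
  grip: [0,0,0]

```text
time: 13.0
ee_pos: [0.4476, 0.3391, 0.0799]
tcp_rot: [[0.985, -0.174, -0.002], [-0.174, -0.985, -0.001], [-0.002, 0.001, -1.0]]
contact_force: [-0.0, 0.1, -0.0]
width: 0.004
grasp_force: 0.0
```

Emit:
move_arm:
  slide:
    - [0,0,0.1]
    - [0,0,0.1]
    - [0,0,0]
  yaw: [0,0,0]
  grip: [0,0,0]

```text
time: 13.38
ee_pos: [0.4484, 0.3396, 0.0764]
tcp_rot: [[0.985, -0.174, 0.0], [-0.174, -0.985, 0.0], [0.0, -0.0, -1.0]]
contact_force: [-0.0, 0.3, 1.9]
width: 0.001
grasp_force: 0.8
```

Emit:
move_arm:
  slide:
    - [0,0,0.08]
    - [0,0,0]
  yaw: [0,0]
  grip: [0,0]

```text
time: 13.62
ee_pos: [0.4485, 0.3396, 0.0744]
tcp_rot: [[0.985, -0.174, 0.0], [-0.174, -0.985, 0.0], [0.0, -0.0, -1.0]]
contact_force: [2.2, -0.3, 3.5]
width: -0.007
grasp_force: 1.4
```

Emit:
move_arm:
  slide:
    - [0,0,0.1]
    - [0,0,0]
  yaw: [0,0]
  grip: [0,0]

```text
time: 13.88
ee_pos: [0.4485, 0.3396, 0.0718]
tcp_rot: [[0.985, -0.174, 0.0], [-0.174, -0.985, 0.0], [0.0, -0.0, -1.0]]
contact_force: [1.9, -0.5, 5.0]
width: -0.002
grasp_force: 2.1
```

Emit:
move_arm:
  slide:
    - [0,0,0.06]
    - [0,0,0]
  yaw: [0,0]
  grip: [0,0]

```text
time: 14.12
ee_pos: [0.4486, 0.3396, 0.0707]
tcp_rot: [[0.985, -0.175, 0.001], [-0.175, -0.985, 0.0], [0.001, -0.0, -1.0]]
contact_force: [1.6, -0.6, 9.9]
width: 0.002
grasp_force: 4.5
```

Force rose to 9.9 N at the stop, so the button is fully in. I'll retreat now.

Emit:
move_arm:
  slide:
    - [0,0,-0.6]
    - [0,0,-1]
    - [0,0,-1]
    - [0,0,-1]
    - [0,0,-1]
  yaw: [0,0,0,0,0]
  grip: [0,0,0,0,0]

```text
time: 14.75
ee_pos: [0.4477, 0.3394, 0.1866]
tcp_rot: [[0.985, -0.174, -0.001], [-0.174, -0.985, -0.0], [-0.001, 0.0, -1.0]]
contact_force: [0.7, -0.6, 1.0]
width: -0.001
grasp_force: 0.0
```

Emit:
move_arm:
  slide:
    - [0,0,-1]
    - [0,0,-1]
    - [0,0,-1]
    - [0,0,0]
    - [0,0,0]
  yaw: [0,0,0,0,0]
  grip: [0,0,0,0,0]

```text
time: 15.38
ee_pos: [0.4479, 0.3392, 0.26]
tcp_rot: [[0.985, -0.174, -0.001], [-0.174, -0.985, -0.001], [-0.001, 0.001, -1.0]]
contact_force: [-0.1, 0.5, -0.1]
width: -0.002
grasp_force: 0.0
```

```bash
python3 m2.py; ls -t pics | head -2
```

```text
t 15.375 p [0.4479 0.3392 0.26  ] yaw -10.034606112538752 F [-0.1  0.5 -0.1] w -0.0 units [0.01 0.   6.6 ]
g [253.56028369 150.36170213] [247 139  15  23 282] [0.51974851 0.38821762 0.072     ]
g [273.04467354 150.00343643] [266 139  15  23 291] [0.51694974 0.37060767 0.072     ]
g [214.58518519 151.44444444] [207 141  16  22 270] [0.52503665 0.42355219 0.072     ]
g [234.08896797 150.70106762] [227 140  15  23 281] [0.52256272 0.40581969 0.072     ]
g [319.07920792 217.56633663] [307 205  25  26 505] [0.44740862 0.34026904 0.072     ]
r [237.16698656 218.93857965] [224 206  26  26 521] [0.45992768 0.41860584 0.072     ] [0.49399275 0.36703037 0.256     ]
t1547.png
w1542.png
```

View pics/t1547.png

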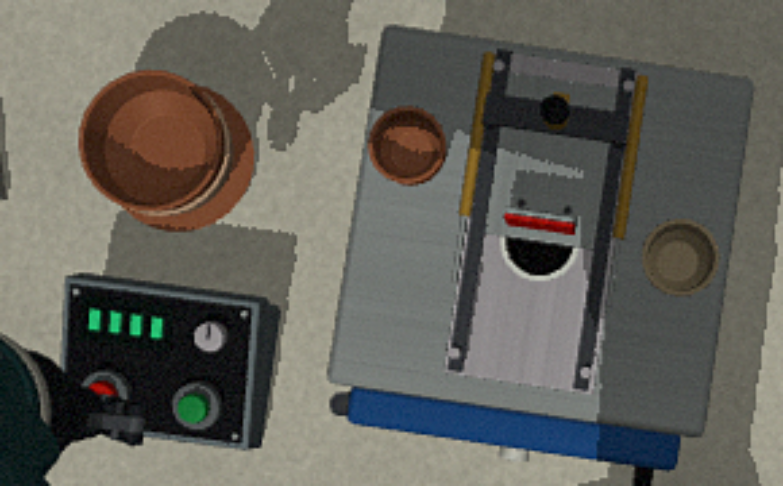

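```bash
python3 -c "
from plant import bot
print(bot.close_job())"
```

```text
the job is handed in; nothing more can be done
None
```

The job is handed in (no verdict came back): the vent slide sits caught about 30 mm open, the green button was pressed to its stop and released, the red button and the pots and tools were left alone, and the hand is clear at 15.4 s.

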